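Put the bathroom things back on their own pads

ROBOT

A 6-joint arm with a two-finger parallel gripper is mounted at the origin on the work surface. World frame = base frame: x ahead of the robot, y to its left, z up, the work surface at z = 0. Lengths are in mm, angles in rad, forces in N, time in s.
With the tool pointing down it reaches from about 275 to 750 mm from the base axis. Payload 10.2 kg.
Tool frame: the origin (TCP) lies midway between the tips of the shut fingers; the grasp point (between the pads) lies 19 mm behind it; z points along the fingers, y is the line along which they close (so a half turn about z gives the same grasp; the last joint's range is limited). The gripper opens to 85 mm and grips with 20 to 120 N. Pads are 22 mm wide; open, the fingers measure 114 mm over their backs; the gripper's body (76 mm by 85 mm) begins 54 mm behind the grasp point. The pads swing forward as they close: fully open they stand 13 mm farther back than shut.
Start: joints at [-1.559, 0.313, 1.498, -0, 1.331, -0.223], TCP at [122.127, -510.604, 199.994] pointing down, gripper open.
Joint ranges: [-2.94, 2.94], [-0.97, 2.17], [0.19, 2.56], [-1.23, 4.37], [0.02, 3.11], [-2.88, 2.88]. Speed limits (rad/s): [2.39, 2.39, 3.01, 3.14, 3.14, 3.14].

INTERFACE

Orientations are given as a unit quaternion [w, x, y, z].
In Python, from rig import arm gives the robot as it stands.
- The arm moves only by the tool send_rows, never from a script. Its argument "series" is a list that holds one entry, the list of rows, each a list of 7 numbers: the shift along the world's x, y, z in mm, then the turn, a rotation vector about the world's x, y, z in degrees, then the opening, from 0 (shut) to 1 (fully open). In form: [[[tx, ty, tz, wx, wy, wz, grip], ...]]. A call has 1 to 20 rows; each row shifts and turns the commanded pose from where the row before left it; what a row does not reach is not made up. A row lasts 1/12 s, in which the tool goes at most 41.7 mm and 7.16 degrees, less where a joint would pass 70% of its speed; a pose out of reach is approached as far as the arm can. A call with a gripper value outside its range is refused whole. The fingers move at their own pace and stop on an object; "force" is the grip in N (left out, the last holds). Time passes only in rows, so rows that do not move let the fingers close. It gives the time, the measured TCP pose, the force, the opening and the grip force at its end, in the units of the state.
- arm.get_obs(): the state, without advancing time (a new reading comes with each control period).
- arm.get_image(name): name is "scene" or "top" or "wrist"; returns a dict with "img" (384x512x3 uint8, red, green, blue), "vfov" (degrees; the focal length in pixels is half the picture's height over the tangent of half this angle, whatever the lens; pixels are square), "cx", "cy" (the principal point, pixels), "view" (4x4, takes a point from world to camera coordinates); the wrist camera has in their place "hand_eye" (4x4, takes a point from camera to tool coordinates, whose origin is the TCP and whose axes are the flange's). Camera axes: x right, y up, looking along -z (the intrinsics and any distortion apply to the point x, -y, -z); pixel columns grow to the right and rows downward; lengths in mm; the calibration is good to about 2 mm. A picture is of the moment at which its call begins: read the wrist's pose just before it. There is no depth.
- arm.finish_job(): hands the job in; it is judged then, once.
Trained networks look in a picture, given as the dict that the camera call returned (one of the last four; its "shot" number tells which), for a name from the list of things; names that differ only in an ending like _2 or _b are one class to them, and where a whole thing is asked for, a point or a joint stands for the part that bears it (a point fixed in the world has none). Each returns a list of dicts, best first, with "p" (0 to 1); they miss things now and then, are a little off and sometimes report something else, mostly with a low value. They report only what shows in the picture. A call takes as long as a camera call.
- arm.spot_in(label, picture): "position" ([x, y, z] in mm, in world coordinates, good to about 4 mm: the middle of the surface that is visible of it).
- arm.cut_out(label, picture): "region" (384x512 bool, what is visible of it).
- arm.pinpoint(label, picture): "position" ([x, y, z] in mm, in world coordinates, good to about 4 mm: a listed point, or the origin of a listed thing).
The state is a dict: "t": time; "joint_pos": joint angles; "dq": joint speeds; "effort": joint torques, N m; "eef_pos": TCP position; "orientation": TCP orientation; "ft_force": force on the tool from outside, world axes, zero at the start; "torque": the same for the moment, N m; "opening": finger opening in mm; "grasp_force": force on a finger pad.
Only numpy, scipy, OpenCV 4.12 (cv2) and the standard library are available. Lean on these libraries where they do the work, as an engineer would, in place of code of your own. Each camera call takes 0.05 s, during which the arm holds its last target. There are 200 camera calls.

TASK

Put the jar, the soap dish, the comb and the tweezers away, each lying or standing on the dark pad that carries its own printed outline, centred on the outline and lined up with it (either way round will do). Keep the jar and the dish upright all along, do not knock over the glass with the toothbrush, and let go of everything at the end.

Things in the scene. Friction and masses are not known exactly. Their poses are not given: they have to be found in the camera images.
- jar: Round frosted glass jar with a flat metal lid of the same width, 56 mm in diameter, 58 mm high, about 0.16 kg, standing upright. Origin: centre of its underside, z up. Yaw has no meaning.
- dish: White ceramic soap dish, an open rectangular tray, 84 mm along its x, 56 mm along its y, 22 mm high, walls 6 mm thick, about 0.15 kg. Origin: centre of its underside, z up. Take it by the outside of its two long walls, across y.
- comb: Wooden comb lying flat, 130 mm along its x, 34 mm along its y (spine on the +y side, teeth on the -y side), 10 mm thick, about 40 g. Origin: centre of its underside, z up. Stiff: it may be gripped across y, over spine and teeth.
- tweezers: Steel tweezers lying flat, 96 mm along x, 15 mm wide along y over the middle 30 mm and narrower to both ends (tip at +x), 9 mm high, about 25 g. The arms are stiff. Origin: centre of the underside, z up. Take them at the middle, across y.
- jar_pad: The jar's pad: round, 84 mm in diameter, printed with a full light disc of 56 mm. Fixed dark slab 3 mm thick, with the thing's outline printed in light grey, no rim; origin at the centre of its underside, on the worktop. 
- dish_pad: The soap dish's pad: rectangle 110 mm along x, 82 mm along y, printed with a rectangular frame of 84 by 56 mm whose long side lies along x. Fixed dark slab 3 mm thick, with the thing's outline printed in light grey, no rim; origin at the centre of its underside, on the worktop. 
- comb_pad: The comb's pad: rectangle 156 mm along x, 60 mm along y, printed with a comb whose length lies along x. Fixed dark slab 3 mm thick, with the thing's outline printed in light grey, no rim; origin at the centre of its underside, on the worktop. 
- tweezers_pad: The tweezers' pad: narrow rectangle 122 mm along x, 39 mm along y, printed with tweezers whose length lies along x. Fixed dark slab 3 mm thick, with the thing's outline printed in light grey, no rim; origin at the centre of its underside, on the worktop. 
- tumbler: Bystander, loose: drinking glass, 68 mm wide, 95 mm high, an orange toothbrush leaning in it up to 162 mm above the worktop and 42 mm off its axis; beyond the far row of things. Origin: centre of its underside, z up. Leave it standing. (Other bystanders: three at most 14 mm high, 40 mm across, over 85 mm from the centre of any thing or pad; the rest over 0.5 m to the sides or far back.)

How it is judged (in metres and radians):
At the end, for the whole second after the job is handed in: Jar, dish, comb and tweezers each rest on their own pad, upright or flat (within 0.12 rad), centre within 12 mm of the pad's centre; dish, comb and tweezers with their length within 0.2 rad of the pad's length, either way round; all at rest and released (horizontal distance between jar and jar_pad below 0.012 m and z of jar in the frame of jar_pad between 0 and 0.008 m and angle between each of jar, dish, comb, tweezers's own z axis and vertical below 0.12 rad and linear speed of each of jar, dish, comb, tweezers below 0.02 m/s and horizontal distance between dish and dish_pad below 0.012 m and z of dish in the frame of dish_pad between 0 and 0.008 m and angle between the x axis of dish and the x axis of dish_pad, either way round below 0.2 rad and horizontal distance between comb and comb_pad below 0.012 m and z of comb in the frame of comb_pad between 0 and 0.008 m and angle between the x axis of comb and the x axis of comb_pad, either way round below 0.2 rad and horizontal distance between tweezers and tweezers_pad below 0.012 m and z of tweezers in the frame of tweezers_pad between 0 and 0.008 m and angle between the x axis of tweezers and the x axis of tweezers_pad, either way round below 0.2 rad); the robot touches nothing.
It fails at once if the jar is tipped (more than 0.6 rad) (angle between jar's own z axis and vertical above 0.6 rad).
It fails at once if the soap dish is tipped (more than 0.6 rad) (angle between dish's own z axis and vertical above 0.6 rad).
It fails at once if the glass with the toothbrush is knocked over (more than 0.6 rad) (angle between tumbler's own z axis and vertical above 0.6 rad).
It also fails if it takes over 120 s, if anything falls off the work surface, if the arm or the gripper's body presses on something with over 40 N, if the wrist force passes 120 N, or if a joint passes its speed limit or range.

## Working session

There is one attempt and no reset: what is moved stays moved. The work goes in short steps, Python scripts to look and compute and a tool call to move; the robot and the scene stay as the last step left them, time stands still between calls to the robot, and variables do not carry over. Pictures are saved under pics/ and viewed, at most 17 in all, crops included, and the job is handed in when it is done.

Besides the shell and the picture viewer there is one more tool, called after "Request:" as name([rows], argument=value, ...), one row to a line, values as JSON. send_rows: Moves the arm, as the interface text tells. Its arguments: {"type":"object","properties":{"series":{"type":"array","items":{"type":"array","items":{"type":"array","items":{"type":"number"}}}},"force":{"type":"number"}},"required":["series"]}

```bash
ls; mkdir -p pics
cat > h.py <<'E'
import numpy as np, cv2
from rig import arm
L=["jar","dish","comb","tweezers","jar_pad","dish_pad","comb_pad","tweezers_pad","tumbler"]
def save(p,n): cv2.imwrite(f"pics/{n}.png",cv2.cvtColor(p["img"],cv2.COLOR_RGB2BGR))
E
python3 - <<'E'
from h import *
print(arm.get_obs())
for c in ["top","scene"]:
    p=arm.get_image(c); save(p,c+"0"); print(c,{k:(np.round(v,3).tolist() if k!='img' else 0) for k,v in p.items()})
    for l in L:
        for f in (arm.spot_in,arm.pinpoint):
            r=f(l,p); print(l,f.__name__,[(np.round(q["position"]).tolist(),round(q["p"],2)) for q in r[:2]])
E
```

```text
pics
{'t': 0.0, 'joint_pos': array([-1.55937188e+00,  3.13450396e-01,  1.49845308e+00,  1.26485217e-05,
        1.33098776e+00, -2.23401576e-01]), 'dq': array([-1.70892827e-05,  5.02849332e-04,  3.12546275e-04,  9.00319271e-05,
        9.23670813e-04, -1.10473285e-03]), 'effort': array([-3.27529660e-04, -4.12261891e+01, -2.59742206e+01, -1.85993872e-04,
        4.16453855e-03,  3.64220330e-05]), 'eef_pos': array([ 122.14111492, -510.28705307,  199.42887703]), 'orientation': array([-6.44994418e-04,  9.93114974e-01,  1.17141907e-01,  7.47961379e-05]), 'ft_force': array([-1.70707309,  0.08403469, -0.13194382]), 'torque': array([-0.02819612, -0.0078928 , -0.04015576]), 'grasp_force': 0.0, 'opening': 85.45710079119355}
top {'img': 0, 'vfov': 51.821, 'cx': 255.657, 'cy': 196.047, 'view': [[-0.0, -1.0, -0.009, 8.374], [0.983, -0.002, 0.181, -600.973], [-0.181, -0.009, 0.983, -1062.727], [0.0, 0.0, 0.0, 1.0]], 'shot': 1}
jar call [([631.0, 271.0, 57.0], 0.58)]
jar call [([794.0, 137.0, 3.0], 0.58), ([637.0, 276.0, -0.0], 0.56)]
dish call [([437.0, -127.0, 6.0], 0.86)]
dish call [([439.0, -12
[... 1107 characters left out ...]
[([463.0, 338.0, 12.0], 0.57)]
comb call [([456.0, 342.0, 2.0], 0.77), ([451.0, 126.0, 3.0], 0.57)]
tweezers call [([462.0, -330.0, 8.0], 0.49)]
tweezers call [([459.0, -330.0, -1.0], 0.6), ([624.0, 100.0, 0.0], 0.53)]
jar_pad call [([650.0, -102.0, -2.0], 0.61), ([652.0, 264.0, 53.0], 0.5)]
jar_pad call [([650.0, -100.0, -4.0], 0.92), ([623.0, 97.0, -1.0], 0.63)]
dish_pad call []
dish_pad call [([618.0, -269.0, -4.0], 0.77)]
comb_pad call [([630.0, 100.0, 1.0], 0.7)]
comb_pad call [([623.0, 98.0, -2.0], 0.86)]
tweezers_pad call [([457.0, 122.0, 3.0], 0.82)]
tweezers_pad call [([450.0, 125.0, 2.0], 0.74)]
tumbler call [([804.0, 138.0, 69.0], 0.77)]
tumbler call [([794.0, 135.0, -1.0], 0.75)]
```

View pics/top0.png

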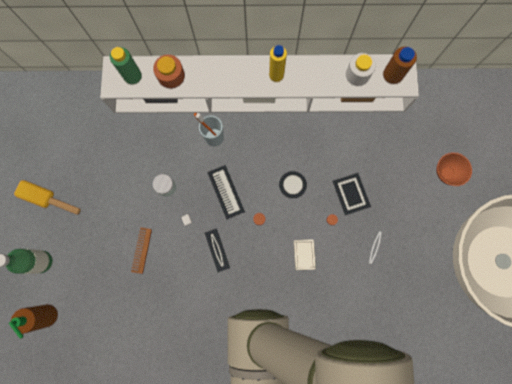

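View pics/scene0.png

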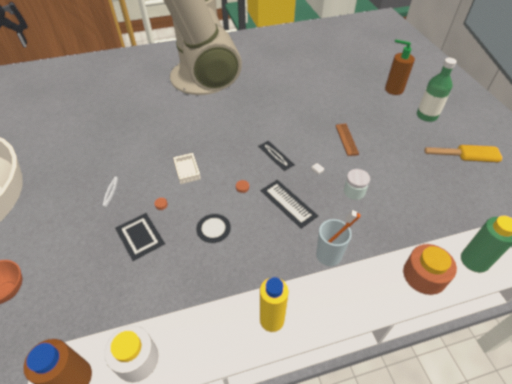

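```bash
cat >> h.py <<'E'
def ray(p,uv,V=None):
    V=p["view"] if V is None else V
    f=192/np.tan(np.radians(p["vfov"])/2); uv=np.atleast_2d(uv).astype(float)
    d=np.c_[(uv[:,0]-p["cx"])/f,-(uv[:,1]-p["cy"])/f,-np.ones(len(uv))]
    R,t=V[:3,:3],V[:3,3]; return -R.T@t, d@R
def onz(p,uv,z,V=None):
    o,d=ray(p,uv,V); return (o+d*((z-o[2])/d[:,2])[:,None])[:,:2]
def tri(obs):
    A=np.zeros((3,3));b=np.zeros(3)
    for o,d in obs:
        d=d/np.linalg.norm(d);M=np.eye(3)-np.outer(d,d);A+=M;b+=M@o
    return np.linalg.solve(A,b)
def mask(l,p,near=None,z=0,V=None):
    for r in arm.cut_out(l,p):
        m=r["region"].astype(np.uint8)
        if m.sum()<15: continue
        v,u=np.nonzero(m); uv=np.c_[u,v]
        if near is None or np.linalg.norm(onz(p,uv.mean(0),z,V)[0]-near)<60: return uv,r["p"]
    return None,0
def rect(P):
    (cx,cy),(w,h),a=cv2.minAreaRect(P.astype(np.float32))
    if w<h: w,h,a=h,w,a+90
    return np.round([cx,cy,w,h,(a+90)%180-90],1), 
def view_wrist(p,o):
    from scipy.spatial.transform import Rotation as Ro
    q=o["orientation"]; T=np.eye(4);T[:3,:3]=Ro.from_quat(np.r_[q[1:],q[0]]).as_matrix();T[:3,3]=o["eef_pos"]
    return np.linalg.inv(T@p["hand_eye"])
N=dict(jar=(638,276,58),dish=(438,-128,22),comb=(454,341,10),tweezers=(456,-331,9),jar_pad=(648,-101,3),dish_pad=(616,-270,3),comb_pad=(625,97,3),tweezers_pad=(452,123,3))
E
python3 - <<'E'
from h import *
P=[arm.get_image("top"),arm.get_image("scene")]
for l,n in N.items():
    rs=[]
    for p in P:
        uv,pr=mask(l,p,np.array(n[:2]),n[2])
        if uv is None: print(l,"none"); continue
        g=onz(p,uv,n[2]); print(l,round(pr,2),len(uv),g.mean(0).round(1),rect(g))
        o,d=ray(p,uv.mean(0)); rs.append((o,d[0]))
    if len(rs)==2: print("   tri",tri(rs).round(1))
E
```

```text
jar 0.93 387 [631.9 268.6] (array([631.6, 268.2,  68.8,  53.7,  45.8]),)
jar 0.92 607 [659.4 256.9] (array([658.1, 257.8, 100.6,  53.1, -38.3]),)
   tri [637.9 275.   28. ]
dish 0.68 612 [ 437.6 -128.5] (array([ 437.8, -127.5,   83.6,   60.3,    1.9]),)
dish 0.56 543 [ 453.4 -130.7] (array([ 451.4, -130.5,   98.1,   56.4,    2.6]),)
   tri [ 438.1 -130.4    5.8]
comb none
comb 0.75 412 [461.3 333.5] (array([458.2, 333.9, 137.3,  37.5,  -9. ]),)
tweezers none
tweezers 0.71 216 [ 464.1 -333.5] (array([ 463.8, -333.2,   97.8,   22.7,  -17.2]),)
jar_pad 0.82 614 [ 644.3 -100.7] (array([ 6.455e+02, -1.013e+02,  8.220e+01,  8.040e+01, -6.000e-01]),)
jar_pad 0.95 814 [ 649.2 -102.4] (array([ 648.2, -102.3,   84.6,   82. ,    4.2]),)
   tri [ 645.4 -101.7   -3. ]
dish_pad 0.78 996 [ 616.3 -273.5] (array([ 617.6, -273. ,  110. ,   82.3,   17.4]),)
dish_pad 0.7 1391 [ 623.7 -274.9] (array([ 621.8, -273.8,  114.9,   83.9,   17. ]),)
   tri [ 617.9 -276.1   -6.1]
comb_pad 0.58 952 [623.   97.5] (array([623.3,  97.5, 155.1,  57.8,  23.2]),)
comb_pad 0.91 1212 [630.5  97.5] (array([627.3,  95.8, 158.5,  64.6,  24.4]),)
   tri [624.8  99.4  -6.1]
tweezers_pad 0.95 524 [451.  120.3] (array([451.9, 119.8, 119.2,  37.9,  20.2]),)
tweezers_pad 0.81 444 [457.4 119.6] (array([455.9, 119.2, 122.8,  40.5,  20. ]),)
   tri [451.3 121.6  -4. ]
```

Request:
send_rows([
  [[28,18,3,0,0,-3.1,1],[28,18,3,0,0,-3.1,1],[28,18,3,0,0,-3.1,1],[28,18,3,0,0,-3.1,1],[28,18,3,0,0,-3.1,1],[28,18,3,0,0,-3.1,1],[28,18,3,0,0,-3.1,1],[28,18,3,0,0,-3.1,1],[28,18,3,0,0,-3.1,1],[28,18,3,0,0,-3.1,1],[0,0,0,0,0,0,1],[0,0,0,0,0,0,1],[0,0,0,0,0,0,1]],
])

```text
t: 3.88
eef_pos: [401.8, -330.8, 229.8]
orientation: [-0.0, 0.988, -0.152, -0.0]
ft_force: [-0.1, -1.0, 0.6]
opening: 85.2
grasp_force: 0.0
```

```bash
cat >> h.py <<'E'
def look(labels,name=None,Nn=N):
    o=arm.get_obs(); p=arm.get_image("wrist"); V=view_wrist(p,o)
    x=V[:3,:3].T@(np.linalg.inv(p["hand_eye"])[:3,:3]@np.array([1,0,0]))
    print("tcp",o["eef_pos"].round(1),"toolx",np.degrees(np.arctan2(x[1],x[0])).round(1),"open",round(o["opening"],1),"t",o["t"])
    if name: save(p,name)
    out={}
    for l in labels:
        n=Nn[l]; uv,pr=mask(l,p,np.array(n[:2]),n[2],V)
        if uv is None: print(l,"none"); continue
        g=onz(p,uv,n[2],V); oo,d=ray(p,uv.mean(0),V); out[l]=(oo,d[0])
        print(l,round(pr,2),len(uv),"mean",g.mean(0).round(1),"rect",rect(g)[0],"edge",uv.min(0),uv.max(0))
    return p,V,out
E
python3 - <<'E'
from h import *
p,V,_=look(["tweezers","dish","dish_pad","jar_pad"],"w1"); print(p["hand_eye"].round(2),p["vfov"],p["cx"],p["cy"])
E
```

```text
tcp [ 401.8 -330.8  229.8] toolx -17.5 open 85.2 t 3.8833
tweezers none
dish 0.83 3589 mean [ 441.2 -134.7] rect [ 439.7 -134.8   84.6   67.     1.9] edge [ 50 132] [127 210]
dish_pad none
jar_pad 0.93 917 mean [ 623.4 -119.8] rect [ 620.2 -119.2   51.3   24.7  -31.7] edge [0 0] [23 44]
[[  -0.      0.95    0.32   84.08]
 [   1.      0.      0.     -0.2 ]
 [   0.      0.32   -0.95 -173.7 ]
 [   0.      0.      0.      1.  ]] 61.31283396044843 252.34705495006187 191.0787702998667
```

View pics/w1.png

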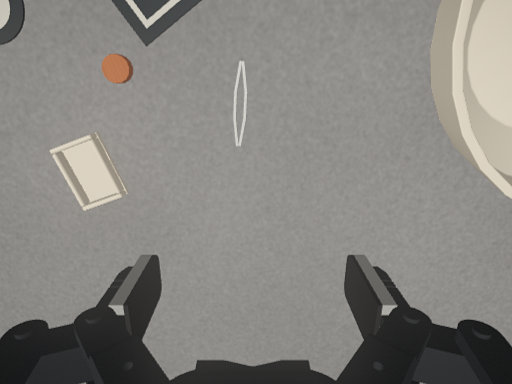

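```bash
cat >> h.py <<'E'
def blob(p,V,xy,z,fn,R=70):
    """largest blob satisfying fn(gray) within R mm of xy (plane z)"""
    v,u=np.mgrid[0:384,0:512]; g=onz(p,np.c_[u.ravel(),v.ravel()],z,V).reshape(384,512,2)
    near=np.linalg.norm(g-np.array(xy[:2]),axis=2)<R
    gray=p["img"].astype(float).mean(2); bg=np.median(gray[near])
    m=(near&fn(gray,bg)).astype(np.uint8); n,lab,st,c=cv2.connectedComponentsWithStats(m,connectivity=8)
    k=1+np.argmax(st[1:,4]); P=g[lab==k]; vv,uu=np.nonzero(lab==k)
    (cx,cy),(w,h),a=cv2.minAreaRect(np.c_[uu,vv].astype(np.float32))
    return rect(P)[0],len(P),(cx,cy)
bright=lambda g,b:g>b+30
dark=lambda g,b:g<b-45
E
python3 - <<'E'
from h import *
p,V,_=look([])
print("tw",blob(p,V,N["tweezers"],9,bright)); print("dishbright",blob(p,V,N["dish"],22,bright))
t=arm.get_image("top"); print("top tw",blob(t,None,N["tweezers"],9,bright),blob(t,None,N["dish"],22,bright))
for l in N:
  if 'pad' in l: print(l,blob(t,None,N[l],3,dark,100))
s=arm.get_image("scene"); print("scene tw",blob(s,None,N["tweezers"],9,bright),blob(s,None,N["dish"],22,bright))
for l in N:
  if 'pad' in l: print(l,blob(s,None,N[l],3,dark,100))
a=[ray(q,blob(q,v,N["tweezers"],9,bright)[2],v) for q,v in((p,V),(t,None),(s,None))]
print(tri([(o,d[0]) for o,d in a]),tri([(o,d[0]) for o,d in a[:2]]))
E
```

```text
tcp [ 401.5 -331.2  230. ] toolx -17.6 open 85.4 t 4.1333
tw (array([ 460.4, -333.2,   96.3,   15.1,  -21.3]), 452, (239.1953887939453, 102.98307800292969))
dishbright (array([ 439.9, -129.2,   83.4,   54.5,    2.4]), 2369, (85.16487121582031, 173.41323852539062))
top tw (array([ 460.5, -334.4,   97.2,   17.8,  -21.2]), 147, (375.0000305175781, 247.0)) (array([ 440.2, -128.8,   84.1,   56.8,   -0. ]), 603, (304.0, 254.0))
jar_pad (array([ 647. , -101.2,   79.3,   78.1,  -45.1]), 241, (292.5000305175781, 184.00001525878906))
dish_pad (array([ 617.9, -274.3,  107.1,   80.5,   18.2]), 334, (351.23974609375, 193.4726104736328))
comb_pad (array([624.3,  97.8, 153.7,  57.4,  23. ]), 370, (225.66864013671875, 191.80474853515625))
tweezers_pad (array([452.8, 120.4, 119.7,  36.2,  19.7]), 306, (216.95001220703125, 249.8499755859375))
scene tw (array([ 462. , -333.4,   94.6,   20.7,  -17.1]), 187, (109.75862121582031, 191.10345458984375)) (array([ 446.2, -129.2,   98.2,   56.8,    2.5]), 511, (186.50946044921875, 166.78302001953125))
jar_pad (array([ 647.1, -101.4,   81.9,   77.6,  -13.7]), 347, (213.0, 228.0))
dish_pad (array([ 619.3, -273.6,  109.6,   80.5,   18. ]), 491, (139.5432586669922, 235.6436004638672))
comb_pad (array([625.8,  98. , 154.7,  59.4,  23. ]), 481, (288.7517395019531, 203.27931213378906))
tweezers_pad (array([454.4, 120.6, 120.7,  38. ,  19.6]), 244, (276.09197998046875, 155.4029541015625))
[ 461.24790498 -334.33651001    6.52905912] [ 461.182139   -334.12027463    8.38704933]
```

Request:
send_rows([
  [[10,-0.5,-28,0,0,-0.8,1],[10,-0.5,-28,0,0,-0.8,1],[10,-0.5,-28,0,0,-0.8,1],[10,-0.5,-28,0,0,-0.8,1],[10,-0.5,-28,0,0,-0.6,1],[8.7,-0.2,-28,0,0,0,1],[0,0,-28,0,0,0,0.7],[0,0,-16,0,0,0,0.4],[0,0,-10,0,0,0,0.3],[0,0,-3.5,0,0,0,0.3],[0,0,0,0,0,0,0.3],[0,0,0,0,0,0,0.3]],
], force=30)

```text
t: 5.28
eef_pos: [461.2, -333.9, 5.6]
orientation: [0.001, 0.983, -0.185, 0.001]
ft_force: [0.2, -0.6, 0.7]
opening: 25.6
grasp_force: 0.0
```

Run:
```python
from h import *
p,V,_=look([],"w2"); print(arm.get_obs()["ft_force"])
```

```text
tcp [ 461.2 -333.9    5.6] toolx -21.4 open 25.6 t 5.2833
[0.71316369 0.2085614  0.31805091]
```

View pics/w2.png

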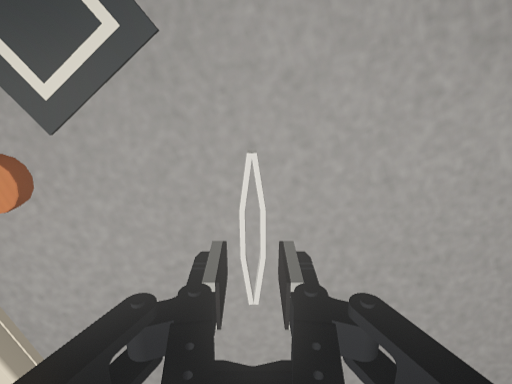

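Run:
```python
import cv2
a=cv2.imread("pics/w2.png")[180:340,150:360]; cv2.imwrite("pics/w2c.png",cv2.resize(a,None,fx=3.7,fy=3.7,interpolation=cv2.INTER_CUBIC))
```

```text
(no output)
```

View pics/w2c.png

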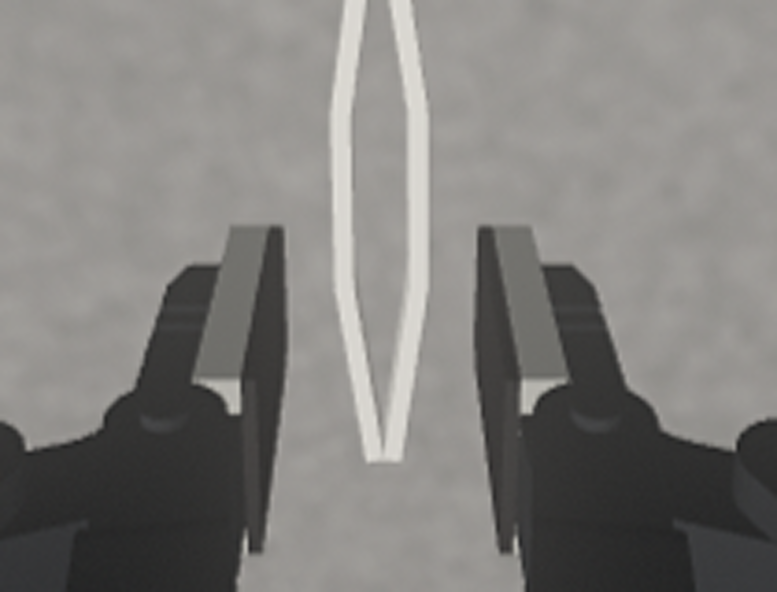

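Request:
send_rows([
  [[0,0,0,0,0,0,0.2],[0,0,0,0,0,0,0.1],[0,0,0,0,0,0,0],[0,0,0,0,0,0,0],[0,0,0,0,0,0,0],[0,0,0,0,0,0,0]],
], force=30)

```text
t: 5.83
eef_pos: [460.8, -333.3, 4.5]
orientation: [0.0, 0.983, -0.185, 0.0]
ft_force: [0.6, -1.2, -0.2]
opening: 0.0
grasp_force: 0.0
```

Run:
```python
from h import *
p,V,_=look([],"w3"); s=arm.get_image("scene"); save(s,"s3")
o=arm.get_obs();print(o["ft_force"],o["grasp_force"])
f=192/np.tan(np.radians(s["vfov"])/2)
for z in(5.6,24,44):
  c=s["view"]@np.r_[o["eef_pos"][:2],z,1]; print(z,s["cx"]+f*c[0]/-c[2],s["cy"]-f*c[1]/-c[2])
a=cv2.imread("pics/w3.png")[180:384,130:380]; b=cv2.imread("pics/s3.png")[140:240,60:160]
a=cv2.resize(a,(400,400*204//250)); b=cv2.resize(b,(400,400),interpolation=cv2.INTER_CUBIC); c=np.zeros((400,800,3),np.uint8); c[:a.shape[0],:400]=a; c[:,400:]=b; cv2.imwrite("pics/c3.png",c)
```

```text
tcp [ 460.8 -333.3    4.5] toolx -21.3 open 0.0 t 5.8333
[-0.2256311   0.77298473  0.19091337] 0.0
5.6 110.26875945813978 191.06021811197965
24 108.08455553442528 186.4488452705539
44 105.63626722019902 181.27992760786455
```

View pics/c3.png

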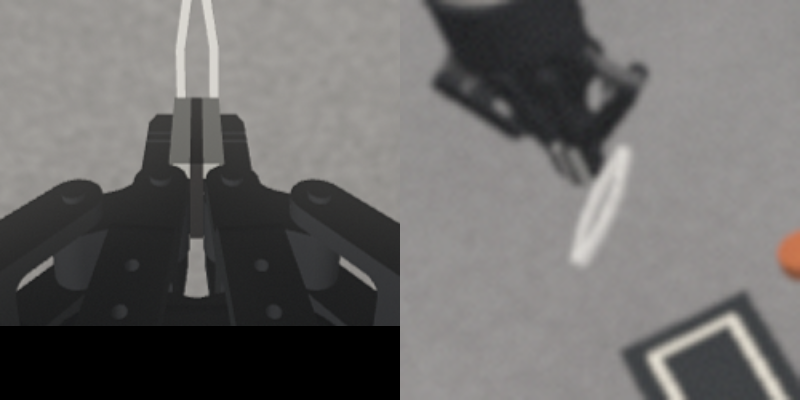

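Request:
send_rows([
  [[0,0,0,0,0,0,0.3],[0,0,0,0,0,0,0.3],[0,0,0,0,0,0,0.3],[0,0,0,0,0,0,0.3],[0,0,-10,0,0,0,0.3],[0,0,-10,0,0,0,0.3],[0,0,-5,0,0,0,0.3],[0,0,-3,0,0,0,0.3],[0,0,0,0,0,0,0.3],[0,0,0,0,0,0,0.3]],
], force=30)

```text
t: 6.77
eef_pos: [460.8, -333.3, -23.7]
orientation: [-0.0, 0.983, -0.185, -0.0]
ft_force: [-0.1, 0.6, -0.0]
opening: 25.7
grasp_force: 0.0
```

Run:
```python
from h import *
p,V,_=look([],"w4"); print(arm.get_obs()["ft_force"])
a=cv2.imread("pics/w4.png")[140:384,130:380]; cv2.imwrite("pics/c4.png",cv2.resize(a,None,fx=2.4,fy=2.4))
```

```text
tcp [ 460.8 -333.3  -23.7] toolx -21.3 open 25.7 t 6.7667
[-0.23659158  0.34265286  0.93291901]
```

View pics/c4.png

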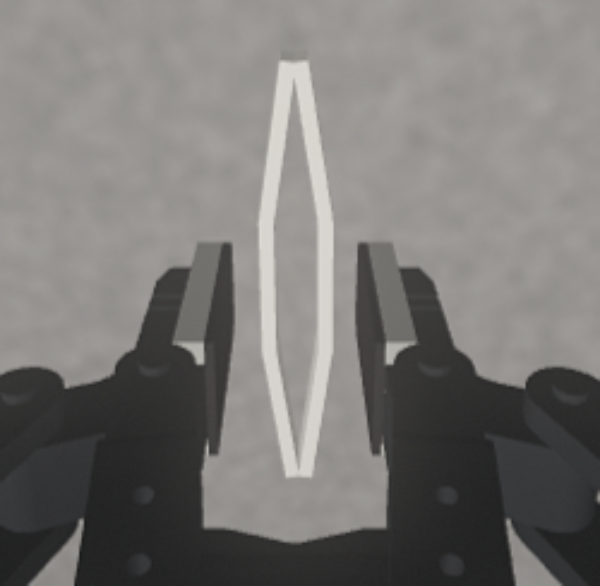

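Request:
send_rows([
  [[0,0,-2,0,0,0,0.3],[0,0,-2,0,0,0,0.3],[0,0,-1,0,0,0,0.3],[0,0,0,0,0,0,0.3]],
])

```text
t: 7.15
eef_pos: [460.8, -333.2, -28.7]
orientation: [-0.0, 0.983, -0.185, -0.0]
ft_force: [-0.3, 0.7, -0.5]
opening: 25.6
grasp_force: 0.0
```

Request:
send_rows([
  [[0,0,0,0,0,0,0.1],[0,0,0,0,0,0,0.05],[0,0,0,0,0,0,0.05],[0,0,0,0,0,0,0.05]],
], force=30)

```text
t: 7.48
eef_pos: [460.9, -333.4, -28.4]
orientation: [0.0, 0.983, -0.185, 0.0]
ft_force: [-0.4, -0.7, 0.8]
opening: 13.7
grasp_force: 30.5
```

Request:
send_rows([
  [[0,0,10,0,0,0,0.05],[0,0,25,0,0,0,0.05],[0,0,30,0,0,0,0.05],[0,20,30,0,0,0,0.05],[-1,32,5,0,0,3,0.05],[-1,32,0,0,0,3,0.05],[-1,32,0,0,0,3,0.05],[-1,32,0,0,0,3,0.05],[-1,32,0,0,0,3,0.05],[-1,32,0,0,0,3,0.05],[-1,32,0,0,0,3,0.05],[-1,32,0,0,0,3,0.05],[0,32,0,0,0,3,0.05],[0,32,0,0,0,3,0.05],[0,32,0,0,0,3,0.05],[0,32,0,0,0,3,0.05],[0,30,0,0,0,3,0.05],[0,20,0,0,0,2,0.05],[0,0,0,0,0,0,0.05],[0,0,0,0,0,0,0.05]],
])

```text
t: 9.15
eef_pos: [452.8, 121.3, 72.0]
orientation: [0.0, 0.985, 0.171, 0.0]
ft_force: [-0.3, -0.2, -0.1]
opening: 13.9
grasp_force: 30.4
```

Run:
```python
from h import *
N["comb_pad"]=(624.3,97.8,3)
p,V,_=look(["tweezers_pad","comb_pad"],"w5")
print(blob(p,V,N["comb_pad"],3,dark,100), blob(p,V,N["tweezers_pad"],3,dark,90))
print("tw in hand",blob(p,V,arm.get_obs()["eef_pos"],arm.get_obs()["eef_pos"][2]+35,lambda g,b:g>180,60))
```

```text
tcp [452.8 121.3  72. ] toolx 19.7 open 13.9 t 9.15
tweezers_pad 0.79 5612 mean [465.3 126.6] rect [453.6 122.4 120.7  39.   19.5] edge [225 113] [278 258]
comb_pad 0.89 8119 mean [580.7  81. ] rect [580.   80.1  61.7  58.9 -68.1] edge [325   0] [419  93]
(array([580.4,  80.8,  60.5,  58.3, -67.5]), 4913, (372.5, 46.0)) (array([439.5, 117.3, 150.7,  39.2,  19.9]), 4470, (251.0, 200.5))
tw in hand (array([456.5, 122.5, 110.8,  14.8,  19.7]), 2626, (252.5, 243.0))
```

View pics/w5.png

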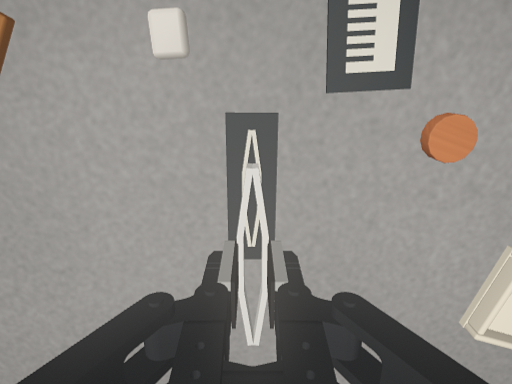

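Run:
```python
from h import *
o=arm.get_obs(); p=arm.get_image("wrist"); V=view_wrist(p,o)
print(onz(p,[(252,167),(253,345)],109.5,V), onz(p,[(252,130),(251,247)],3,V),onz(p,[(252,130),(251,247)],3,V).mean(0))
```

```text
[[498.72417922 136.19467052]
 [407.32364035 103.23826359]] [[499.20949296 136.4938839 ]
 [406.88725764 104.66461079]] [453.0483753  120.57924735]
```

Request:
send_rows([
  [[0,0.7,-25,0,0,0,0.05],[0,0,-30,0,0,0,0.05],[0,0,-25,0,0,0,0.05],[0,0,-10,0,0,0,0.05],[0,0,-5,0,0,0,0.05],[0,0,-2,0,0,0,0.05],[0,0,0,0,0,0,0.05],[0,0,0,0,0,0,0.05],[0,0,0,0,0,0,0.25],[0,0,0,0,0,0,0.35],[0,0,0,0,0,0,0.4],[0,0,5,0,0,0,0.5],[0,0,20,0,0,0,0.7],[0,0,30,0,0,0,1],[0,0,40,0,0,0,1],[0,0,41,0,0,0,1],[0,0,0,0,0,0,1],[0,0,0,0,0,0,1]],
])

```text
t: 10.85
eef_pos: [453.9, 121.5, 112.7]
orientation: [0.0, 0.985, 0.171, 0.002]
ft_force: [-0.3, -0.0, -0.3]
opening: 85.7
grasp_force: 0.0
```

Run:
```python
from h import *
p,V,_=look(["tweezers_pad","tweezers"],"w6")
print("tw",blob(p,V,N["tweezers_pad"],12,lambda g,b:g>180,60))
print(blob(p,V,N["tweezers_pad"],3,lambda g,b:g<70,80))
t=arm.get_image("top")
print("comb",[ (mask(l,q,N["comb"][:2],10)[0] is not None) for l in["comb"] for q in [t]])
hsv=cv2.cvtColor(t["img"],cv2.COLOR_RGB2HSV)
q=dict(t); q["img"]=np.repeat(hsv[:,:,1:2],3,2); print(blob(q,None,N["comb"],10,lambda g,b:g>90,90))
s=arm.get_image("scene"); hsv=cv2.cvtColor(s["img"],cv2.COLOR_RGB2HSV)
q2=dict(s); q2["img"]=np.repeat(hsv[:,:,1:2],3,2); print(blob(q2,None,N["comb"],10,lambda g,b:g>90,90))
a=[ray(k,blob(k,None,N["comb"],10,lambda g,b:g>90,90)[2]) for k in(q,q2)]; print(tri([(o,d[0]) for o,d in a]))
```

```text
tcp [453.9 121.5 112.7] toolx 19.7 open 85.7 t 10.85
tweezers_pad 0.71 5023 mean [457.9 124.1] rect [453.4 122.4 123.1  40.1  19.9] edge [228 109] [273 239]
tweezers none
tw (array([453.5, 121.9,  97. ,  15.1,  20.1]), 898, (251.5, 178.5))Traceback (most recent call last):
  File "<stdin>", line 4, in <module>
  File "h.py", line 51, in blob
    k=1+np.argmax(st[1:,4]); P=g[lab==k]; vv,uu=np.nonzero(lab==k)
        ~~~~~~~~~^^^^^^^^^^
    return _wrapfunc(a, 'argmax', axis=axis, out=out, **kwds)
    return bound(*args, **kwds)
ValueError: attempt to get argmax of an empty sequence
```

View pics/w6.png

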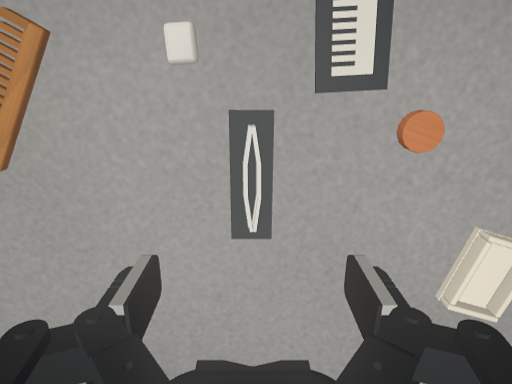

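```bash
cat >> h.py <<'E'
def sat(p):
    q=dict(p); q["img"]=np.repeat(cv2.cvtColor(p["img"],cv2.COLOR_RGB2HSV)[:,:,1:2],3,2); return q
hi=lambda g,b:g>90
E
python3 - <<'E'
from h import *
a=[]
for c in("top","scene"):
    q=sat(arm.get_image(c)); b=blob(q,None,N["comb"],10,hi,90); print(b); o,d=ray(q,b[2]); a.append((o,d[0]))
print(tri(a)); print(arm.get_obs()["joint_pos"])
E
```

```text
(array([452.2, 337.7, 129. ,  33.9,  -9.2]), 388, (141.27316284179688, 250.05853271484375))
(array([456.3, 336.4, 133.5,  33.4,  -8.8]), 359, (346.531005859375, 139.42129516601562))
[452.15693832 340.05362947   2.42520951]
[ 1.11859464e-02  2.88545193e-01  1.78603620e+00 -1.14486242e-06
  1.06948127e+00  1.23899104e+00]
```

Request:
send_rows([
  [[0,27,0,0,0,-3.5,1],[0,27,0,0,0,-3.7,1],[0,27,0,0,0,-3.7,1],[0,27,0,0,0,-3.7,1],[0,27,0,0,0,-3.7,1],[0,27,0,0,0,-3.5,1],[-0.7,27,0,0,0,-3.5,1],[-0.7,27,0,0,0,-3.4,1],[0,0,0,0,0,0,1],[0,0,0,0,0,0,1]],
])

```text
t: 11.93
eef_pos: [450.7, 338.0, 109.2]
orientation: [0.001, 0.997, -0.078, -0.001]
ft_force: [0.1, 0.1, 0.6]
opening: 85.6
grasp_force: 0.0
```

Run:
```python
from h import *
p,V,_=look(["comb"])
print("comb",blob(sat(p),V,N["comb"],10,hi,90))
```

```text
tcp [450.7 338.  109.2] toolx -8.9 open 85.6 t 11.9333
comb 0.96 5220 mean [455.5 339.6] rect [452.6 340.3 129.9  35.8  -9.3] edge [228 103] [271 245]
comb (array([453.5, 340.5, 129.5,  33.3,  -9.1]), 4795, (249.0, 173.0))
```

Request:
send_rows([
  [[1,0.5,-25,0,0,0,0.7],[1,1,-35,0,0,0,0.7],[0,0,-35,0,0,0,0.7],[0,0,-25,0,0,0,0.6],[0,0,-10,0,0,0,0.6],[0,0,-5,0,0,0,0.6],[0,0,-3,0,0,0,0.6],[0,0,0,0,0,0,0.6],[0,0,0,0,0,0,0.6]],
], force=35)

```text
t: 12.78
eef_pos: [454.3, 339.2, -26.1]
orientation: [-0.001, 0.997, -0.079, 0.001]
ft_force: [-0.2, 0.4, 0.9]
opening: 51.3
grasp_force: 0.0
```

Request:
send_rows([
  [[0,0,-2.5,0,0,0,0.6],[0,0,0,0,0,0,0.45],[0,0,0,0,0,0,0.3],[0,0,0,0,0,0,0.25],[0,0,0,0,0,0,0.25],[0,0,0,0,0,0,0.25],[0,0,0,0,0,0,0.25]],
], force=35)

```text
t: 13.37
eef_pos: [453.8, 339.1, -29.3]
orientation: [-0.0, 0.997, -0.079, 0.0]
ft_force: [-0.9, -0.4, 6.2]
opening: 32.7
grasp_force: 35.5
```

Request:
send_rows([
  [[0,0,10,0,0,0,0.25],[0,0,30,0,0,0,0.25],[0,0,35,0,0,0,0.25],[0,0,35,0,0,0,0.25],[12,-17,0,0,0,2,0.25],[17,-24,0,0,0,3,0.25],[17,-24,0,0,0,3,0.25],[17,-24,0,0,0,3,0.25],[17,-24,0,0,0,3,0.25],[17,-24,0,0,0,3,0.25],[17,-24,0,0,0,3,0.25],[17,-24,0,0,0,3,0.25],[17,-24,0,0,0,3,0.25],[17,-24,0,0,0,3,0.25],[5.5,-8,0,0,0,3,0.25],[0,0,0,0,0,0,0.25],[0,0,0,0,0,0,0.25],[0,0,0,0,0,0,0.25]],
])

```text
t: 14.87
eef_pos: [623.3, 98.9, 80.1]
orientation: [-0.0, 0.98, 0.199, -0.0]
ft_force: [0.0, -1.0, -1.1]
opening: 32.9
grasp_force: 35.0
```

Run:
```python
from h import *
p,V,_=look(["comb_pad","comb"],"w7"); o=arm.get_obs()
print("comb",blob(sat(p),V,o["eef_pos"],o["eef_pos"][2]+39.5,hi,90))
```

```text
tcp [623.3  98.9  80.1] toolx 22.9 open 32.9 t 14.8667
comb_pad none
comb none
comb (array([625.1,  99.8, 126.2,  33.9,  22.9]), 16245, (252.0, 247.5))
```

View pics/w7.png

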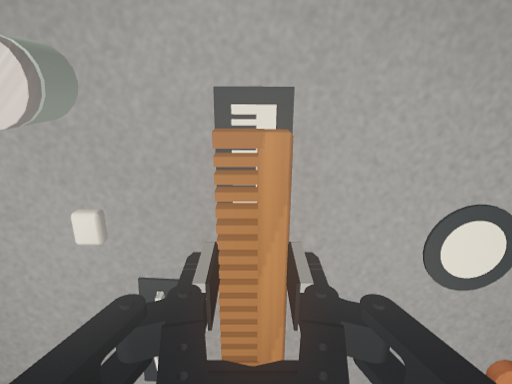

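Run:
```python
from h import *
o=arm.get_obs(); p=arm.get_image("wrist"); V=view_wrist(p,o)
a=np.radians(22.9); u=np.array([np.cos(a),np.sin(a)])
print(o["eef_pos"],"comb c",onz(p,[(212,129),(292,129)],119.5,V).mean(0)-65*u, "pad c",onz(p,[(213,86.5),(295,86.5)],3,V).mean(0)-78*u)
```

```text
[623.44598472  98.94307655  80.20342169] comb c [623.51777767  99.03170196] pad c [625.52237828  98.47358989]
```

Pad centre ~(625, 98): shift +1.3, −0.7, then lower 106 to TCP −25.7.

Request:
send_rows([
  [[1.3,-0.7,-25,0,0,0,0.25],[0,0,-30,0,0,0,0.25],[0,0,-30,0,0,0,0.25],[0,0,-12,0,0,0,0.25],[0,0,-6,0,0,0,0.25],[0,0,-2.5,0,0,0,0.25],[0,0,0,0,0,0,0.25],[0,0,0,0,0,0,0.25],[0,0,0,0,0,0,0.5],[0,0,0,0,0,0,0.55],[0,0,0,0,0,0,0.6],[0,0,5,0,0,0,0.6],[0,0,20,0,0,0,0.7],[0,0,30,0,0,0,1],[0,0,40,0,0,0,1],[0,0,41,0,0,0,1],[0,0,0,0,0,0,1],[0,0,0,0,0,0,1]],
])

```text
t: 16.57
eef_pos: [626.4, 97.2, 113.5]
orientation: [0.001, 0.98, 0.199, 0.003]
ft_force: [-0.2, -0.3, -1.0]
opening: 85.5
grasp_force: 0.0
```

Run:
```python
from h import *
p,V,_=look(["comb_pad","comb"],"w8")
print("comb",blob(sat(p),V,N["comb_pad"],13,hi,90))
t=arm.get_image("top"); print("top comb",blob(sat(t),None,N["comb_pad"],13,hi,90),"dish",blob(t,None,N["dish"],22,bright))
print(N["jar"],mask("jar",t,np.array(N["jar"][:2]),58)[1])
```

```text
tcp [626.4  97.2 113.5] toolx 23.0 open 85.5 t 16.5667
comb_pad 0.75 5682 mean [635.8 105.9] rect [625.4  98.6 156.2  60.8  22.7] edge [215  89] [285 254]
comb none
comb (array([625.3,  96.8, 130.1,  33.8,  22.8]), 4787, (252.0, 177.5))
top comb (array([5.763e+02, 5.980e+01, 1.190e+01, 5.800e+00, 4.000e-01]), 10, (238.0, 207.0)) dish (array([ 440.2, -128.9,   84.1,   56.9,   -0. ]), 604, (304.0, 254.0))
(638, 276, 58) 0.62
```

Request:
send_rows([
  [[1,18,4,0,0,0,1],[1,25,4,0,0,0,1],[1,25,4,0,0,0,1],[1,25,4,0,0,0,1],[2,25,4,0,0,0,1],[2,25,0,0,0,0,1],[2,25,0,0,0,0,1],[1.5,10,0,0,0,0,1],[0,0,0,0,0,0,1],[0,0,0,0,0,0,1],[0,0,0,0,0,0,1]],
])

```text
t: 17.73
eef_pos: [636.8, 273.7, 130.1]
orientation: [0.0, 0.98, 0.198, -0.0]
ft_force: [-0.3, -0.4, 0.5]
opening: 85.2
grasp_force: 0.0
```

Run:
```python
from h import *
p,V,_=look(["jar","tumbler"] if 0 else ["jar"],"w9")
for l in ["jar"]: print([(np.round(q["position"]),q["p"]) for q in arm.pinpoint(l,p)])
print(arm.get_obs()["joint_pos"])
```

```text
tcp [636.8 273.7 130.1] toolx 22.9 open 85.2 t 17.7333
jar 0.96 4231 mean [643.3 277.5] rect [642.8 276.1  63.7  55.3  -0.8] edge [217 142] [285 220]
[(array([631., 274.,   1.]), 0.78)]
[ 2.37676719e-01  7.47800234e-01  9.93543680e-01 -1.20539613e-04
  1.40032927e+00  1.40936720e+00]
```

View pics/w9.png

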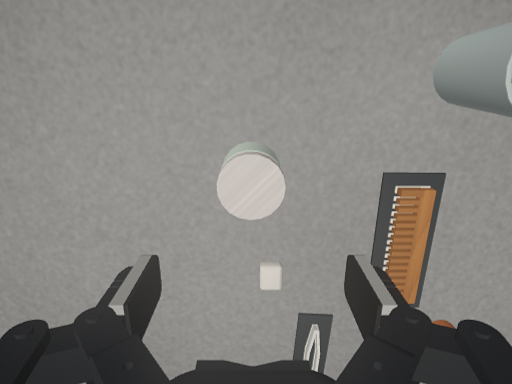

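Run:
```python
from h import *
o=arm.get_obs(); p=arm.get_image("wrist"); V=view_wrist(p,o)
for z in (50,58): 
    g=onz(p,[(251,186),(217,186),(285.5,186),(251,220.5)],z,V); print(z,g[0],np.linalg.norm(g[1]-g[2]),np.linalg.norm(g[0]-g[3]))
```

```text
50 [637.97466125 275.43920997] 56.53028854083844 31.056687728987598
58 [640.38288086 276.41359246] 54.75181254347711 30.079626137595742
```

Request:
send_rows([
  [[1.2,1,-20,0,0,0,1],[1,1,-30,0,0,0,1],[0,0,-30,0,0,0,1],[0,0,-30,0,0,0,1],[0,0,-20,0,0,0,1],[0,0,-10,0,0,0,1],[0,0,-5,0,0,0,1],[0,0,0,0,0,0,1],[0,0,0,0,0,0,1],[0,0,0,0,0,0,0.8],[0,0,0,0,0,0,0.7],[0,0,0,0,0,0,0.6],[0,0,0,0,0,0,0.5],[0,0,0,0,0,0,0.5],[0,0,0,0,0,0,0.5]],
], force=40)

```text
t: 19.18
eef_pos: [639.7, 277.4, -13.0]
orientation: [-0.0, 0.98, 0.199, 0.001]
ft_force: [-1.1, 0.4, 5.8]
opening: 55.4
grasp_force: 42.9
```

Request:
send_rows([
  [[0,0,8,0,0,0,0.5],[0,0,20,0,0,0,0.5],[0,0,30,0,0,0,0.5],[0,0,27,0,0,0,0.5],[0,-10,0,0,0,0,0.5],[0,-20,0,0,0,0,0.5],[1,-30,0,0,0,0,0.5],[1,-30,0,0,0,0,0.5],[1,-30,0,0,0,0,0.5],[1,-30,0,0,0,0,0.5],[1,-30,0,0,0,0,0.5],[1,-30,0,0,0,0,0.5],[1,-30,0,0,0,0,0.5],[1,-30,0,0,0,0,0.5],[0,-30,0,0,0,0,0.5],[0,-30,0,0,0,0,0.5],[0,-25,0,0,0,0,0.5],[0,-16,0,0,0,0,0.5],[0,-8,0,0,0,0,0.5],[0,0,0,0,0,0,0.5]],
])

```text
t: 20.85
eef_pos: [646.7, -102.9, 70.3]
orientation: [-0.0, 0.98, 0.198, -0.0]
ft_force: [0.1, 0.2, -1.7]
opening: 55.2
grasp_force: 42.8
```

Request:
send_rows([
  [[0,0,0,0,0,0,0.5],[0,0,0,0,0,0,0.5]],
])

```text
t: 21.02
eef_pos: [646.9, -100.3, 70.4]
orientation: [-0.0, 0.98, 0.2, -0.0]
ft_force: [0.0, 1.0, -1.2]
opening: 55.1
grasp_force: 42.8
```

Run:
```python
from h import *
p,V,_=look(["jar_pad","jar"],"w10");
```

```text
tcp [ 646.9 -100.3   70.4] toolx 23.0 open 55.1 t 21.0167
jar_pad 0.85 5804 mean [658.1 -95.1] rect [655.5 -96.2  83.6  63.6 -65.5] edge [199 141] [305 220]
jar none
```

View pics/w10.png

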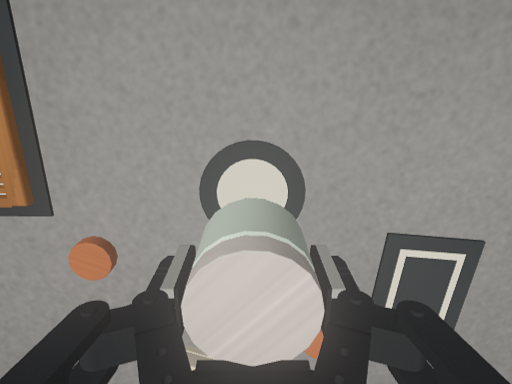

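Run:
```python
from h import *
o=arm.get_obs(); p=arm.get_image("wrist"); V=view_wrist(p,o)
u=np.array([np.cos(np.radians(23)),np.sin(np.radians(23))])
g=onz(p,[(182,307),(325,307),(253,250),(253,364)],141.4,V); print(o["eef_pos"],g.round(1),(g[:2].mean(0)),g[2:].mean(0),np.linalg.norm(g[0]-g[1]),np.linalg.norm(g[2]-g[3]))
print(onz(p,[(252,140.5)],3,V)-42*u, onz(p,[(252,158.5)],3,V)-28*u)
```

```text
[ 647.0142115  -100.60329422   70.51386461] [[ 638.5  -75.2]
 [ 659.8 -125.5]
 [ 671.7  -90.6]
 [ 623.2 -111.2]] [ 649.15977256 -100.35161951] [ 647.42279973 -100.88621404] 54.65781158908565 52.72176990453866
[[ 646.49658189 -100.65599127]] [[ 646.73421351 -100.55030036]]
```

Request:
send_rows([
  [[-0.8,0,-20,0,0,0,0.5],[0,0,-25,0,0,0,0.5],[0,0,-18,0,0,0,0.5],[0,0,-9,0,0,0,0.5],[0,0,-5,0,0,0,0.5],[0,0,-2.5,0,0,0,0.5],[0,0,0,0,0,0,0.5],[0,0,0,0,0,0,0.5]],
])

```text
t: 21.88
eef_pos: [646.8, -102.0, -7.9]
orientation: [0.0, 0.98, 0.199, 0.001]
ft_force: [-0.2, -0.4, -1.0]
opening: 55.1
grasp_force: 42.8
```

Request:
send_rows([
  [[0,0,-1,0,0,0,0.5],[0,0,-1,0,0,0,0.5],[0,0,0,0,0,0,0.5]],
])

```text
t: 22.13
eef_pos: [646.6, -102.0, -10.0]
orientation: [0.0, 0.98, 0.199, 0.001]
ft_force: [-0.6, -0.5, 3.4]
opening: 55.5
grasp_force: 43.1
```

Contact; release and rise.

Request:
send_rows([
  [[0,0,0,0,0,0,0.75],[0,0,0,0,0,0,0.9],[0,0,0,0,0,0,1],[0,0,0,0,0,0,1],[0,0,10,0,0,0,1],[0,0,30,0,0,0,1],[0,0,40,0,0,0,1],[0,0,40,0,0,0,1],[0,0,20,0,0,0,1],[0,0,0,0,0,0,1],[0,0,0,0,0,0,1]],
])

```text
t: 23.05
eef_pos: [646.6, -101.9, 130.7]
orientation: [0.001, 0.98, 0.199, 0.001]
ft_force: [0.7, 0.1, -1.2]
opening: 85.5
grasp_force: 0.0
```

Run:
```python
from h import *
N["jar"]=(647,-101,61)
p,V,_=look(["jar","jar_pad"],"w11"); o=arm.get_obs()
j=mask("jar",p,np.array(N["jar"][:2]),61,V)[0]
print([(np.round(q["position"]),q["p"]) for q in arm.pinpoint("jar",p)],[(np.round(q["position"]),q["p"]) for q in arm.pinpoint("jar_pad",p)])
m=j[j[:,1]>j[:,1].max()-35]; c=[j[:,0].mean(), j[:,1].max()-(np.ptp(j[:,0]))/2]; print(c,onz(p,c,61,V))
print("dish",blob(p,V,N["dish"],22,bright), o["joint_pos"])
```

```text
tcp [ 646.6 -101.9  130.7] toolx 23.0 open 85.5 t 23.05
jar 0.79 4276 mean [ 650.5 -100.5] rect [ 650.1 -100.4   64.8   54.3   22.9] edge [218 147] [286 225]
jar_pad 0.97 2179 mean [662.  -90.8] rect [655.4 -95.2  83.   62.2 -61.2] edge [207 129] [293 196]
[(array([ 642., -106.,    3.]), 0.87)] []
[np.float64(252.26496725912068), np.float64(191.0)] [[ 647.58584475 -101.66587664]]
dish (array([ 447. , -127.3,   95.6,   56. ,    2.3]), 2109, (201.00515747070312, 348.1134338378906)) [-3.35074851e-01  6.56118834e-01  1.16120551e+00  1.86662778e-05
  1.32683152e+00  8.35185651e-01]
```

Request:
send_rows([
  [[-15,-2,0,0,0,-2,1],[-25,-3,0,0,0,-3,1],[-25,-3,0,0,0,-3,1],[-25,-3,0,0,0,-3,1],[-25,-4,0,0,0,-3,1],[-25,-4,0,0,0,-3,1],[-25,-3,0,0,0,-2,1],[-25,-3,0,0,0,-2,1],[-16.5,-2,0,0,0,0,1],[0,0,0,0,0,0,1],[0,0,0,0,0,0,1],[0,0,0,0,0,0,1]],
])

```text
t: 24.35
eef_pos: [440.2, -128.9, 129.0]
orientation: [0.0, 1.0, 0.017, 0.0]
ft_force: [0.2, -0.2, 1.3]
opening: 85.3
grasp_force: 0.0
```

Run:
```python
from h import *
p,V,_=look(["dish"],"w12"); print("dish",blob(p,V,N["dish"],22,bright),blob(p,V,N["dish"],0,bright))
```

```text
tcp [ 440.2 -128.9  129. ] toolx 2.0 open 85.3 t 24.35
dish 0.85 5664 mean [ 443.1 -129. ] rect [ 440.6 -129.3   86.5   57.7    1.9] edge [220 130] [285 222]
dish (array([ 440.4, -128.5,   81.8,   54.7,    1.9]), 4828, (252.0, 176.5)) (array([ 433.8, -128.7,   88.3,   59. ,    1.9]), 4815, (252.0, 176.5))
```

View pics/w12.png

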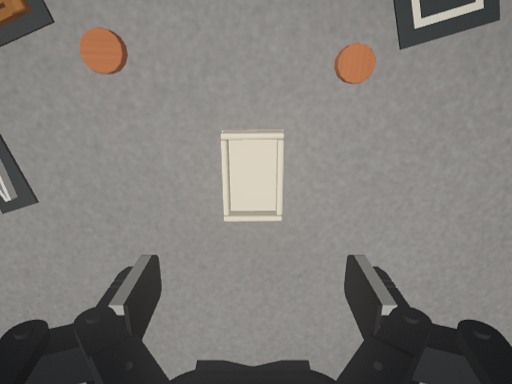

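Request:
send_rows([
  [[0,0,-25,0,0,0,1],[0,0,-35,0,0,0,1],[0,0,-35,0,0,0,1],[0,0,-30,0,0,0,1],[0,0,-18,0,0,0,1],[0,0,-10,0,0,0,1],[0,0,-5,0,0,0,1],[0,0,0,0,0,0,1],[0,0,0,0,0,0,0.9],[0,0,0,0,0,0,0.75],[0,0,0,0,0,0,0.6],[0,0,0,0,0,0,0.5],[0,0,0,0,0,0,0.5],[0,0,0,0,0,0,0.5]],
], force=40)

```text
t: 25.62
eef_pos: [440.3, -129.1, -27.9]
orientation: [0.001, 1.0, 0.017, 0.001]
ft_force: [-0.9, 0.8, 4.9]
opening: 55.3
grasp_force: 42.5
```

Request:
send_rows([
  [[0,0,8,0,0,0,0.5],[0,0,25,0,0,0,0.5],[0,0,30,0,0,0,0.5],[0,0,27,0,0,0,0.5],[10,-8,0,0,0,1,0.5],[18,-15,0,0,0,2,0.5],[20,-16,0,0,0,2,0.5],[20,-16,0,0,0,2,0.5],[20,-16,0,0,0,2,0.5],[20,-16,0,0,0,2,0.5],[20,-16,0,0,0,2,0.5],[20,-16,0,0,0,2,0.5],[18,-15,0,0,0,1,0.5],[12,-11,0,0,0,0,0.5],[0,0,0,0,0,0,0.5],[0,0,0,0,0,0,0.5],[0,0,0,0,0,0,0.5]],
])

```text
t: 27.03
eef_pos: [617.1, -273.2, 61.2]
orientation: [-0.0, 0.988, 0.156, -0.0]
ft_force: [-0.5, 0.4, -2.2]
opening: 54.8
grasp_force: 43.5
```

Run:
```python
from h import *
N["dish"]=(618,-274,114)
p,V,_=look(["dish_pad","dish"],"w13")
a=np.radians(18);u=np.array([np.cos(a),np.sin(a)])
uv=mask("dish_pad",p,np.array([618,-274]),3,V)[0]
f=uv[uv[:,1]<uv[:,1].min()+2].mean(0); print("pad front px",f,onz(p,f-[0,.5],3,V)-55*u)
d=mask("dish",p,np.array([618,-274]),112,V)[0]
if d is not None: g=onz(p,d,112,V); print(rect(g), d.min(0),d.max(0))
```

```text
tcp [ 617.1 -273.2   61.2] toolx 18.0 open 54.8 t 27.0333
dish_pad 0.88 6286 mean [ 652.2 -262.3] rect [ 651.7 -262.    83.4   41.1  -72.1] edge [194 121] [311 177]
dish 0.83 21840 mean [ 625.9 -270.6] rect [ 622.2 -271.8   87.3   54.1   18.6] edge [185 176] [319 352]
pad front px [253.93577982 121.86238532] [[ 619.02778088 -273.85539795]]
(array([ 620.9, -272.2,   88.7,   55. ,   18.6]),) [185 176] [319 352]
```

View pics/w13.png

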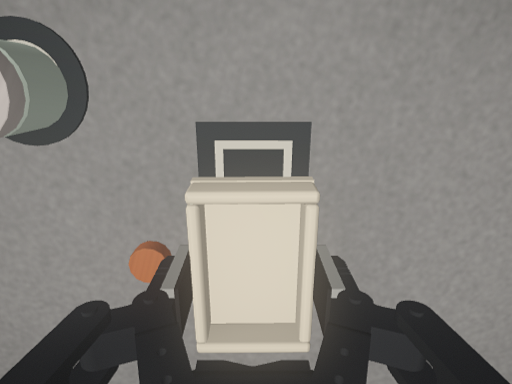

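Request:
send_rows([
  [[0,-0.8,-20,0,0,0,0.5],[0,0,-25,0,0,0,0.5],[0,0,-22,0,0,0,0.5],[0,0,-10,0,0,0,0.5],[0,0,-5,0,0,0,0.5],[0,0,-2.5,0,0,0,0.5],[0,0,0,0,0,0,0.5],[0,0,-1,0,0,0,0.5],[0,0,0,0,0,0,0.5]],
])

```text
t: 28.03
eef_pos: [618.1, -274.9, -23.4]
orientation: [0.001, 0.988, 0.156, 0.001]
ft_force: [-0.2, -0.0, -1.3]
opening: 54.9
grasp_force: 43.5
```

Request:
send_rows([
  [[0,0,-1,0,0,0,0.5],[0,0,-0.7,0,0,0,0.5],[0,0,0,0,0,0,0.5]],
])

```text
t: 28.28
eef_pos: [618.0, -274.9, -24.8]
orientation: [0.0, 0.988, 0.156, 0.0]
ft_force: [-1.5, 1.3, 5.1]
opening: 54.7
grasp_force: 44.3
```

Request:
send_rows([
  [[0,0,0,0,0,0,0.75],[0,0,0,0,0,0,0.9],[0,0,0,0,0,0,1],[0,0,0,0,0,0,1],[0,0,10,0,0,0,1],[0,0,30,0,0,0,1],[0,0,40,0,0,0,1],[0,0,40,0,0,0,1],[0,0,30,0,0,0,1],[-15,0,10,0,0,0,1],[-15,0,0,0,0,0,1],[0,0,0,0,0,0,1],[0,0,0,0,0,0,1]],
])

```text
t: 29.37
eef_pos: [587.5, -274.7, 134.6]
orientation: [0.0, 0.988, 0.156, 0.0]
ft_force: [0.1, -0.9, 0.5]
opening: 85.5
grasp_force: 0.0
```

Run:
```python
from h import *
N["dish"]=(618,-274,25)
p,V,_=look(["dish_pad","dish","jar","jar_pad"],"w14"); print("dish",blob(p,V,N["dish"],25,lambda g,b:g>150,75))
```

```text
tcp [ 587.5 -274.7  134.6] toolx 17.9 open 85.5 t 29.3667
dish_pad 0.78 4015 mean [ 630.5 -266.8] rect [ 618.5 -273.2  108.8   82.5   17.9] edge [216  80] [307 195]
dish none
jar none
jar_pad 0.77 2621 mean [ 652.6 -117.3] rect [ 647.5 -110.7   80.5   64.9   14.5] edge [50  0] [131  99]
dish (array([ 618.9, -274.5,   85.1,   55.7,   17.9]), 6075, (263.0, 143.0))
```

View pics/w14.png

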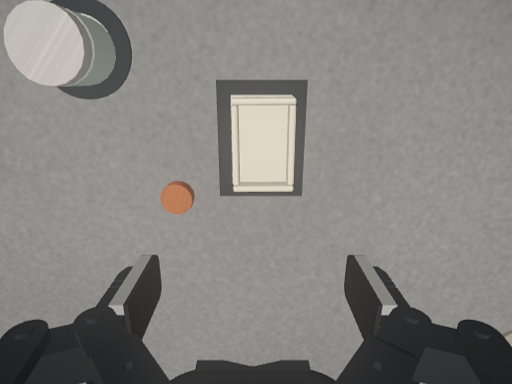

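The picture shows the dish centred on its pad, from (217,80) to (307,195), and the jar standing on its own pad at top left. All four are placed and the gripper is clear, so I'm handing in.

```bash
python3 -c "
from rig import arm
print(arm.finish_job())"
```

```text
the job is handed in; nothing more can be done
None
```

The jar, dish, comb and tweezers are each on their own pad, within about 2 mm of centre by my camera measurements, and released. The glass was never touched, and the job was handed in at about 29 s; no verdict came back. The fingertips sit about 32 mm behind the stated TCP, so I corrected grasp heights for that after one harmless missed grasp.

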